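Close the button guard and tuck it under its lip

ROBOT

A 6-joint arm with a two-finger parallel gripper is mounted at the origin on the work surface. World frame = base frame: x ahead of the robot, y to its left, z up, the work surface at z = 0. Lengths are in mm, angles in rad, forces in N, time in s.
With the tool pointing down it reaches from about 350 to 775 mm from the base axis. Payload 5.5 kg.
Tool frame: the origin (TCP) lies midway between the tips of the shut fingers; the grasp point (between the pads) lies 19 mm behind it; z points along the fingers, y is the line along which they close (so a half turn about z gives the same grasp; the last joint's range is limited). The gripper opens to 85 mm and grips with 20 to 120 N. Pads are 22 mm wide; open, the fingers measure 114 mm over their backs; the gripper's body (76 mm by 85 mm) begins 54 mm behind the grasp point. The pads swing forward as they close: fully open they stand 13 mm farther back than shut.
Start: joints at [1.075, 0.313, 0.046, 1.304, 0, 1.431], TCP at [200.322, 539.02, 231.323] pointing down, gripper open.
Joint ranges: [-2.76, 2.76], [-0.86, 1.69], [-1.03, 1.26], [-2.2, 2.34], [-1.47, 1.5], [-3.14, 3.14]. Speed limits (rad/s): [2.57, 2.57, 3.14, 3.14, 3.14, 3.14].

INTERFACE

Orientations are given as a rotation vector (axis times angle).
In Python, from plant import manip, viewer gives the robot as it stands. The module is installed in compiled form; this text tells all that it offers.
- The arm moves only by the tool apply_moves, never from a script. Its arguments are lists of equal length, an entry for each row: "rotation": the turn, a rotation vector about the tool's x, y, z in units of 5 degrees (1.0 is 5 degrees), a list of three; "translation": the shift along the tool's x, y, z in units of 40 mm (1.0 is 40 mm), a list of three; "hand": the finger opening in mm, from 0 to 85.4. A call has 1 to 20 rows; each row is the pose to reach, as a shift and turn from the pose commanded when the call began, along the tool's axes at that moment; what a row does not reach only later rows make up. A row lasts 1/12 s, in which the tool goes at most 41.7 mm and 7.16 degrees, less where a joint would pass 70% of its speed; a pose out of reach is approached as far as the arm can. A call with a gripper value outside its range is refused whole. The fingers move at their own pace and stop on an object; the grip force is fixed at half the most. Time passes only in rows, so rows that repeat a pose let the fingers close. It gives the time, the measured TCP pose, the force, the opening and the grip force at its end, in the units of the state.
- manip.read_state(): the state, without advancing time (a new reading comes with each control period).
- viewer.read_camera(name): name is "scene" or "top" or "wrist"; returns the picture (420x560x3 uint8, red, green, blue); there is no depth.
- viewer.camera_params(name): a dict with "fx", "fy", "cx", "cy" (pixels), "k1" (the pictures are not rectified: a ray, as slopes to the right and down, at radius r is drawn at 1 + k1 r^2 times it, then the intrinsics apply), "rvec" (rotation vector, rad) and "tvec" (3), from world to camera coordinates, as OpenCV has them; the wrist camera has in their place "tool_from_camera" (4x4, takes a point from camera to tool coordinates, whose origin is the TCP and whose axes are the flange's). Camera axes: x right, y down, z forward; pixel columns grow to the right and rows downward; lengths in mm; the calibration is good to about 2 mm. A picture is of the moment at which its call begins: read the wrist's pose just before it. camera_params takes no time and is no camera call.
- manip.hand_in(): hands the job in; it is judged then, once.
The state is a dict: "time": time; "joint_pos": joint angles; "qvel": joint speeds; "tau": joint torques, N m; "tool_pos": TCP position; "orientation": TCP orientation; "ft_force": force on the tool from outside, world axes, zero at the start; "moment": the same for the moment, N m; "opening": finger opening in mm; "grip_force": force on a finger pad.
Only numpy, scipy, OpenCV 4.12 (cv2) and the standard library are available. Lean on these libraries where they do the work, as an engineer would, in place of code of your own. Each camera call takes 0.05 s, during which the arm holds its last target. There are 200 camera calls.

TASK

Lock off the grey three-button control box on the operator's desk: with a fingertip, fold its sprung upright white guard flap over the buttons, keep it pressed down and push it by its thumb ridge towards the lip as far as it goes, so that its edge is tucked beneath the lip and it stays shut when you let go. Push gently and never pinch the flap, do not press any of the buttons, and leave the mug, the hand radio and the marker where they are.

Things in the scene. Friction and masses are not known exactly. Their poses are not given: they have to be found in the camera images.
- station: Grey control box fixed to the desk, 180 (x) x 160 (y) x 40 mm high; origin: centre of its underside. Its -x end carries the aluminium lip, its +x end the guard's hinge, between two cheeks (x = 35..81, y = +-70 mm, 8 mm thick, tops 81 mm above the desk). Three push buttons stand in a row at x = 0, y = -38, 0, 38 mm, tops 58 mm above the desk.
- lip (a point): Middle of the lower inner edge of the aluminium lip: x = -60 mm on the box, 74.5 mm above the desk. The lip is a fixed strip 4 mm thick, 110 mm wide (along y), reaching 22 mm further to -x; an upturned lead-in reaches 5 mm from its edge to +x, top 81 mm above the desk. The flap's edge belongs beneath it; the gap between lip and shut flap is 3 mm.
- guard_hinge (a point): Middle of the guard flap's hinge axis, 70 mm above the desk, 62 mm from the box's origin towards +x (less by the value of joint slide). The axis runs along the box's y.
- guard (a joint): Flap angle (rad): 0 = shut, level over the buttons, reaching from the hinge towards the box's -x; 1.57 = upright; limits 0 and 1.95. Starts standing up. A light spring (0.5 N at the edge) raises it again unless held down or tucked. A stop at 0 lets one press on the shut flap without touching the buttons. Tucked, it rests at about 0.03, against the lip's underside.
- slide (a joint): How far hinge and flap have slid in their slots towards the box's -x (m): 0 to 0.020 (end stop); starts within 0.002 of 0. Stiff: it takes 2.5 N and stays where left. With the flap shut, its edge is 10 mm short of the lip at 0 and 10 mm beneath it at 0.020. If slid before it is folded down, the flap would land on top of the lip.
- ridge (a point): Foot of the hinge-side face of the thumb ridge, in the middle of the flap's width, on the plate face that is uppermost when shut (the +x face when upright), 83 mm from the hinge axis. The ridge stands 8 mm above that face, is 6 mm thick, and runs 90 mm along the flap's width. Axes are the flap's: -x from hinge to edge, z out of that face.
- guard_edge (a point): Middle of the free edge of the guard flap, in its mid-plane. The flap is a flat white plastic plate 120 mm wide and 3 mm thick that reaches 112 mm from the hinge axis, which lies in its mid-plane.
- button0 (a joint): Travel of the button at y = -38 mm: 0 = up, 0.005 m = fully pressed. Must not be pressed.
- button1 (a joint): The same for the middle button.
- button2 (a joint): The same for the button at y = +38 mm.
- mug: White mug, 90 mm high, 76 mm across, beside the box; origin at the centre of its underside. To be left alone.
- radio: Black hand radio standing upright beside the box, 34 x 56 x 110 mm with a 50 mm stub aerial on top; origin at the centre of its underside. To be left alone.
- marker: Black marker pen lying on the desk beside the box, 130 x 14 x 14 mm, long along its x; origin at the centre of its underside. To be left alone.

How it is judged:
By the outcome, as a careful person would: the job done as asked, in the order asked, and still so for the second after the job is handed in, with the robot touching nothing.
It also fails if it takes over 45 s, if anything falls off the work surface, if the arm or the gripper's body presses on something with over 40 N, if the wrist force passes 120 N, or if a joint passes its speed limit or range.

## Working session

There is one attempt and no reset: what is moved stays moved. The work goes in short steps, Python scripts to look and compute and a tool call to move; the robot and the scene stay as the last step left them, time stands still between calls to the robot, and variables do not carry over. Pictures are saved under pics/ and viewed, at most 10 in all, crops included, and the job is handed in when it is done.

Besides the shell and the picture viewer there is one more tool, called after ">>>" by a JSON object that holds its "name" and its "arguments". apply_moves: Moves the arm, as the interface text tells. Its arguments: {"type":"object","properties":{"rotation":{"type":"array"},"translation":{"type":"array"},"hand":{"type":"array"}},"required":["rotation","translation","hand"]}

```bash
mkdir -p pics
cat > h.py <<'E'
import numpy as np, cv2
from plant import manip, viewer
def snap(n,f):
    s=manip.read_state(); im=viewer.read_camera(n); cv2.imwrite('pics/'+f,im[:,:,::-1]); return s,im
def ray(n,uv):
    p=viewer.camera_params(n); x=np.array([(uv[0]-p['cx'])/p['fx'],(uv[1]-p['cy'])/p['fy']]); u=x.copy()
    for _ in range(30): u=x/(1+p['k1']*(u@u))
    R=cv2.Rodrigues(np.array(p['rvec'],float))[0]; t=np.array(p['tvec'],float).ravel()
    return -R.T@t, R.T@np.array([*u,1])
def atz(n,uv,z):
    o,d=ray(n,uv); return o+d*(z-o[2])/d[2]
def proj(n,P):
    p=viewer.camera_params(n);R=cv2.Rodrigues(np.array(p['rvec'],float))[0]
    c=(R@np.atleast_2d(P).T).T+np.array(p['tvec'],float).ravel(); u=c[:,:2]/c[:,2:]
    u=u*(1+p['k1']*(u**2).sum(1,keepdims=True)); return u*[p['fx'],p['fy']]+[p['cx'],p['cy']]
E
python3 - <<'E'
from h import *
s,_=snap('top','top0.png'); snap('scene','sc0.png')
print(s)
for n in('top','scene'): o,d=ray(n,(280,210)); print(n,o,d)
E
```

```text
{'time': 0.0, 'joint_pos': array([1.07538468e+00, 3.13996236e-01, 4.49686785e-02, 1.30359933e+00,
       7.22493189e-06, 1.43116854e+00]), 'qvel': array([-1.94401223e-05,  1.51485739e-03, -3.59580667e-04, -1.53787132e-03,
        4.40363605e-04,  9.83312304e-04]), 'tau': array([ 3.79878220e-04, -4.80622494e+01,  2.98537552e+01,  1.93137926e-02,
       -3.52469567e-05, -1.38656685e-05]), 'tool_pos': array([200.06149804, 538.52378127, 230.40703155]), 'orientation': array([-5.55818495e-01, -3.09144448e+00,  2.72765207e-03]), 'ft_force': array([-0.34814019,  0.29926275,  0.05399466]), 'moment': array([ 0.03401158,  0.00055239, -0.07146654]), 'grip_force': 0.0, 'opening': 85.21362555937709}
top [451.62547291  40.93096673 870.37352255] [ 0.14064157 -0.00849305 -0.99023191]
scene [886.58633505 570.77417637 867.69640315] [-0.32726195 -0.54611164 -0.77120012]
```

View pics/top0.png

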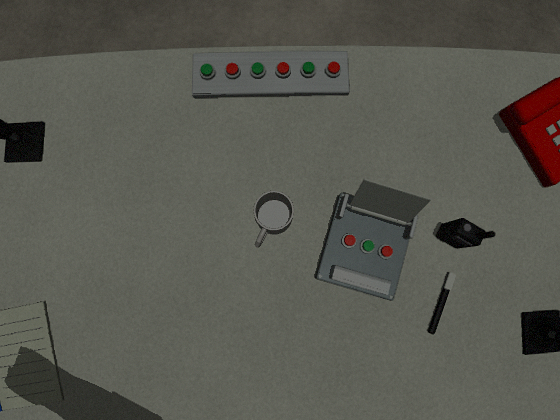

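View pics/sc0.png

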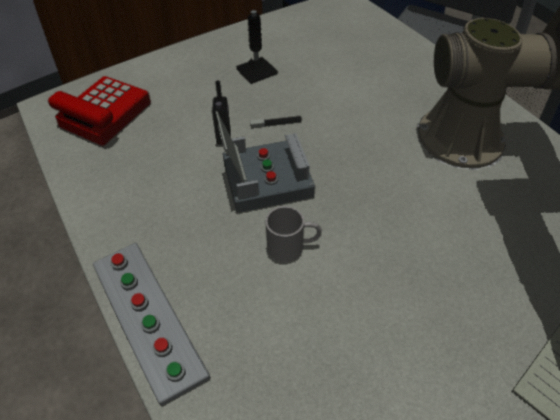

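The top view shows the box at about (368,245), with buttons at (349,240), (368,246) and (387,251). The lip is at (361,282) and the upright flap runs (365,180)–(430,200). The mug is left at (272,212), and the radio (462,233) and marker (440,302) are right. I'll take an enlarged crop to measure.

Run:
```python
from h import *
im=cv2.imread('pics/top0.png')[170:310,300:440]
im=cv2.convertScaleAbs(cv2.resize(im,None,fx=4.2857,fy=4.2857,interpolation=cv2.INTER_CUBIC),alpha=1.6)
cv2.imwrite('pics/top0c.png',im)
for uv in [(349,239.5),(368,245),(387,251)]: print(atz('top',uv,58))
for uv in [(272,212),(462,233)]: print(atz('top',uv,100))
```

```text
[506.79610134 -98.37089259  58.        ]
[ 495.26007032 -135.14017748   58.        ]
[ 482.67955069 -172.08417809   58.        ]
[557.61324864  49.10763978 100.        ]
[ 510.86206186 -307.89044774  100.        ]
```

View pics/top0c.png

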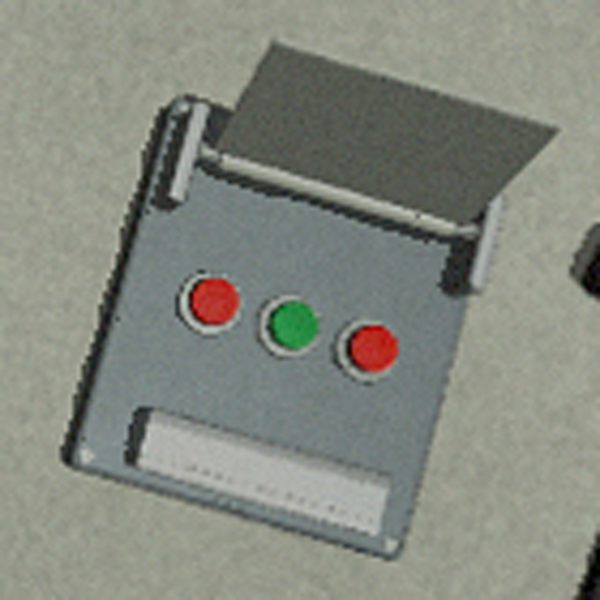

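Crop: buttons are at (215,301), (294,325) and (373,349). The lip corners are (380,533), (137,467), (390,478) and (152,410), and the flap's top edge is (275,41)–(557,128). Next I fit the pose.

```bash
cat > fit.py <<'E'
from h import *
from scipy.optimize import least_squares
c=lambda u,v:((u+.5)/4.2857-.5+300,(v+.5)/4.2857-.5+170)
def flap(th,y,s=0,r=112): return (62-s-r*np.cos(th),y,70+r*np.sin(th))
obs=[c(215,301),c(294,325),c(373,349),c(380,533),c(137,467),c(275,41),c(557,128),c(395,557),c(67,462)]
def model(q):
    x,y,a,th=q; P=np.array([(0,38,58),(0,0,58),(0,-38,58),(-82,-55,78.5),(-82,55,78.5),flap(th,60),flap(th,-60),(-90,-80,40),(-90,80,40)])
    R=np.array([[np.cos(a),-np.sin(a),0],[np.sin(a),np.cos(a),0],[0,0,1]]); return P@R.T+[x,y,0]
if __name__=='__main__':
    r=least_squares(lambda q:(proj('top',model(q))-obs).ravel(),[495,-136,-.316,1.57],x_scale=[1,1,.01,.01],loss='soft_l1')
    print(r.x, r.fun.reshape(-1,2).round(1))
    x,y,a,th=r.x; ex=np.array([np.cos(a),np.sin(a)])
    for d in (130,110,62,-60): print(d, np.array([x,y])+d*ex)
    R=cv2.Rodrigues(manip.read_state()['orientation'])[0]; print(R.round(3), np.degrees(a))
E
python3 fit.py
```

```text
[ 4.95331062e+02 -1.35835853e+02 -3.07550298e-01  1.82660804e+00] [[-0.1 -0.4]
 [ 0.1 -0.5]
 [ 0.3 -0.6]
 [-1.1  0.4]
 [-0.4 -0.4]
 [-0.6  0. ]
 [ 0.8 -0.1]
 [ 1.3  1.1]
 [ 0.   0.8]]
130 [ 619.23120374 -175.19007552]
110 [ 600.16964346 -169.13557972]
62 [ 554.42189877 -154.60478978]
-60 [ 438.14638103 -117.67236536]
[[-0.937  0.348 -0.001]
 [ 0.348  0.937 -0.001]
 [ 0.    -0.002 -1.   ]] -17.621334084967135
```

>>> {"name": "apply_moves", "arguments": {"rotation": [[0,0,0],[0,0,-0.55],[0,0,-0.55],[0,0,-0.55],[0,0,-0.55],[0,0,-0.55],[0,0,-0.55],[0,0,-0.55],[0,0,-0.55],[0,0,-0.55],[0,0,-0.55],[0,0,-0.55],[0,0,-0.55],[0,0,-0.55],[0,0,-0.55],[0,0,-0.55],[0,0,-0.55],[0,0,-0.55],[0,0,-0.55],[0,0,-0.55]], "translation": [[0,0,-1],[-16.4,-13.05,-1],[-16.4,-13.05,-1],[-16.4,-13.05,-1],[-16.4,-13.05,-1],[-16.4,-13.05,-1],[-16.4,-13.05,-1],[-16.4,-13.05,-1],[-16.4,-13.05,-1],[-16.4,-13.05,-1],[-16.4,-13.05,-1],[-16.4,-13.05,-1],[-16.4,-13.05,-1],[-16.4,-13.05,-1],[-16.4,-13.05,-1],[-16.4,-13.05,-1],[-16.4,-13.05,-1],[-16.4,-13.05,-1],[-16.4,-13.05,-1],[-16.4,-13.05,-1]], "hand": [0,0,0,0,0,0,0,0,0,0,0,0,0,0,0,0,0,0,0,0]}}

```text
time: 1.77
tool_pos: [609.7, -140.8, 270.7]
orientation: [-0.482, -3.104, -0.001]
ft_force: [0.8, 0.4, 0.7]
opening: -0.0
grip_force: 0.0
```

>>> {"name": "apply_moves", "arguments": {"rotation": [[0,0,0],[0,0,0],[0,0,0]], "translation": [[0,0,0],[0,0,0],[0,0,0]], "hand": [0,0,0]}}

```text
time: 2.02
tool_pos: [608.7, -138.7, 270.3]
orientation: [-0.482, -3.102, -0.001]
ft_force: [-0.0, 0.1, 0.1]
opening: 0.1
grip_force: 0.0
```

```bash
cat > rel.py <<'E'
from h import *
x,y,a=495.33,-135.84,-.30755
s=manip.read_state(); R=cv2.Rodrigues(s['orientation'])[0]; d=s['tool_pos']-[x,y,0]
B=np.array([[np.cos(a),np.sin(a),0],[-np.sin(a),np.cos(a),0],[0,0,1]])
print('t',s['time'],'box',(B@d).round(1),'F box',(B@s['ft_force']).round(2),'q',s['joint_pos'].round(2)); print((B@R).round(3))
E
python3 rel.py; python3 -c "
from h import *
snap('wrist','w0.png')"
```

```text
t 2.0167 box [108.9  31.6 270.3] F box [-0.08  0.1   0.08] q [-0.35  0.41  0.28  1.44  0.   -0.04]
[[-1.     0.001 -0.002]
 [ 0.001  1.     0.001]
 [ 0.002  0.001 -1.   ]]
```

View pics/w0.png

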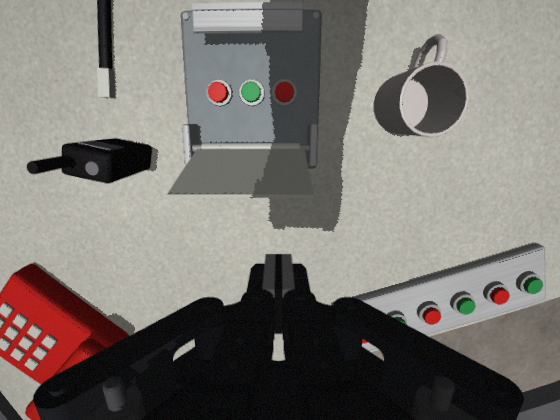

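The wrist view shows the buttons at (218,92), (251,92) and (285,92), and the flap edge at (168,194)–(313,194). The path beyond the flap is clear. I'll check the fit against this view.

```bash
cat > wr.py <<'E'
from h import *
x,y,a=495.33,-135.84,-.30755
B=np.array([[np.cos(a),np.sin(a),0],[-np.sin(a),np.cos(a),0],[0,0,1]])
def wbox(uv,z,s):
    p=viewer.camera_params('wrist'); T=np.array(p['tool_from_camera']); R=cv2.Rodrigues(s['orientation'])[0]
    q=np.array([(uv[0]-p['cx'])/p['fx'],(uv[1]-p['cy'])/p['fy']]); u=q.copy()
    for _ in range(30): u=q/(1+p['k1']*(u@u))
    o=R@T[:3,3]+s['tool_pos']; d=R@T[:3,:3]@np.array([*u,1]); P=o+d*(z-o[2])/d[2]
    return B@(P-[x,y,0])
E
python3 - <<'E'
from wr import *
s=manip.read_state()
for uv,z in [((218,92),58),((251,92),58),((285,92),58),((168,194),178),((313,194),178),((193,30),78.5),((302,30),78.5)]: print(uv,wbox(uv,z,s).round(1))
E
```

```text
(218, 92) [  0.9 -36.5  58. ]
(251, 92) [ 1.1  0.8 58. ]
(285, 92) [ 1.2 39.  58. ]
(168, 194) [ 90.5 -59.4 178. ]
(313, 194) [ 90.7  59.6 178. ]
(193, 30) [-57.8 -55.4  78.5]
(302, 30) [-56.9  55.5  78.5]
```

>>> {"name": "apply_moves", "arguments": {"rotation": [[0,0,0],[0,0,0],[0,0,0],[0,0,0],[0,0,0],[0,0,0],[0,0,0],[0,0,0]], "translation": [[-0.9,-0.8,0],[-0.9,-0.8,0],[-0.9,-0.8,0.9],[-0.9,-0.8,1.8],[-0.9,-0.8,2.7],[-0.9,-0.8,3.25],[-0.9,-0.8,3.25],[-0.9,-0.8,3.25]], "hand": [0,0,0,0,0,0,0,0]}}

```text
time: 2.73
tool_pos: [632.9, -178.6, 141.1]
orientation: [-0.479, -3.103, -0.001]
ft_force: [0.5, -0.9, 1.3]
opening: -0.3
grip_force: 0.0
```

```bash
python3 rel.py
python3 - <<'E'
import numpy as np
for d in (66,55,45,35,25,18,12,6,3,0):
    t=np.radians(d); print(d, (62-70*np.cos(t)+1.5*np.sin(t)+11).round(1), (70+70*np.sin(t)+1.5*np.cos(t)).round(1))
E
```

```text
t 2.7333 box [144.1   0.9 141.1] F box [ 0.71 -0.71  1.31] q [-0.4   0.51  0.12  1.18  0.   -0.09]
[[-1.    -0.001 -0.002]
 [-0.001  1.     0.   ]
 [ 0.002  0.    -1.   ]]
66 45.9 134.6
55 34.1 128.2
45 24.6 120.6
35 16.5 111.4
25 10.2 100.9
18 6.9 93.1
12 4.8 86.0
6 3.5 78.8
3 3.2 75.2
0 3.0 71.5
```

>>> {"name": "apply_moves", "arguments": {"rotation": [[0,0,0],[0,0,0],[0,0,0],[0,0,0],[0,0,0],[0,0,0],[0,0,0],[0,0,0],[0,0,0],[0,0,0],[0,0,0],[0,0,0],[0,0,0],[0,0,0],[0,0,0],[0,0,0],[0,0,0]], "translation": [[0.375,0,0],[0.75,0,0],[0.95,0,0],[1.1,0,0],[1.25,0,0],[1.4,0,0],[1.55,0,0],[1.75,0,0],[1.95,0,0],[2.1,0,0.02],[2.25,0,0.06],[2.48,0,0.135],[2.62,0,0.21],[2.77,0,0.295],[2.9,0,0.39],[3.01,0,0.485],[3.01,0,0.485]], "hand": [0,0,0,0,0,0,0,0,0,0,0,0,0,0,0,0,0]}}

```text
time: 4.15
tool_pos: [517.7, -143.2, 120.9]
orientation: [-0.481, -3.102, -0.001]
ft_force: [-0.6, -0.4, 0.4]
opening: -0.5
grip_force: 0.1
```

```bash
python3 rel.py
python3 - <<'E'
from h import *
_,im=snap('scene','s1.png'); c=im[60:240,160:400,::-1]
cv2.imwrite('pics/s1c.png',cv2.convertScaleAbs(cv2.resize(c,(800,600),interpolation=cv2.INTER_CUBIC),alpha=1.3))
E
```

```text
t 4.15 box [ 23.6  -0.2 120.9] F box [-0.44 -0.55  0.42] q [-0.42  0.3  -0.25  1.02  0.   -0.11]
[[-1.     0.    -0.002]
 [ 0.     1.     0.   ]
 [ 0.002  0.    -1.   ]]
```

View pics/s1c.png

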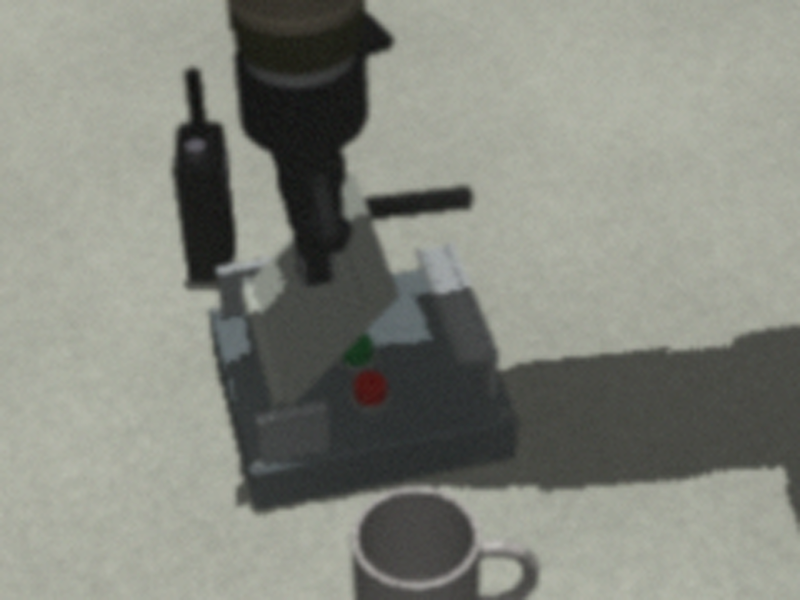

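The flap is leaning at about 45–50° under the fingertip at (320,280), and the buttons and the other objects are untouched. I'll continue along the arc.

>>> {"name": "apply_moves", "arguments": {"rotation": [[0,0,0],[0,0,0],[0,0,0],[0,0,0],[0,0,0],[0,0,0],[0,0,0],[0,0,0],[0,0,0],[0,0,0],[0,0,0]], "translation": [[0.1,0,0.11],[0.2,0,0.23],[0.28,0,0.36],[0.36,0,0.49],[0.44,0,0.69],[0.495,0,0.865],[0.53,0,1.045],[0.535,0,1.135],[0.54,0,1.19],[0.54,0,1.2],[0.54,0,1.2]], "hand": [0,0,0,0,0,0,0,0,0,0,0]}}

```text
time: 5.12
tool_pos: [498.5, -137.1, 73.7]
orientation: [-0.482, -3.104, -0.0]
ft_force: [0.1, 0.9, 1.3]
opening: 0.2
grip_force: 0.3
```

```bash
python3 rel.py
```

```text
t 5.1167 box [ 3.4 -0.3 73.7] F box [-0.21  0.89  1.33] q [-0.42  0.31 -0.37  0.89  0.   -0.12]
[[-1.     0.    -0.001]
 [ 0.     1.     0.   ]
 [ 0.001  0.    -1.   ]]
```

>>> {"name": "apply_moves", "arguments": {"rotation": [[0,0,0],[0,0,0],[0,0,0],[0,0,0]], "translation": [[0,0,0.025],[0,0,0.05],[0,0,0.05],[0,0,0.05]], "hand": [0,0,0,0]}}

```text
time: 5.45
tool_pos: [498.8, -137.3, 72.0]
orientation: [0.481, 3.104, 0.0]
ft_force: [0.5, 0.8, 0.8]
opening: 0.4
grip_force: 0.3
```

>>> {"name": "apply_moves", "arguments": {"rotation": [[0,0,0],[0,0,0],[0,0,0]], "translation": [[0,0,0.025],[0,0,0.025],[0,0,0.025]], "hand": [0,0,0]}}

```text
time: 5.7
tool_pos: [498.8, -137.3, 71.3]
orientation: [0.481, 3.104, -0.0]
ft_force: [-1.5, 0.7, 3.7]
opening: 0.1
grip_force: 2.1
```

>>> {"name": "apply_moves", "arguments": {"rotation": [[0,0,0],[0,0,0],[0,0,0],[0,0,0],[0,0,0],[0,0,0],[0,0,0],[0,0,0]], "translation": [[0.06,0,0],[0.12,0,0],[0.18,0,0],[0.24,0,0],[0.3,0,0],[0.36,0,0],[0.42,0,0],[0.42,0,0]], "hand": [0,0,0,0,0,0,0,0]}}

```text
time: 6.37
tool_pos: [482.2, -132.1, 71.1]
orientation: [0.482, 3.104, -0.0]
ft_force: [1.3, -0.6, 6.1]
opening: -0.0
grip_force: 3.0
```

```bash
python3 rel.py
```

```text
t 6.3667 box [-13.6  -0.4  71.1] F box [ 1.39 -0.15  6.08] q [-0.43  0.28 -0.42  0.88 -0.   -0.12]
[[-1.  0.  0.]
 [ 0.  1. -0.]
 [-0. -0. -1.]]
```

>>> {"name": "apply_moves", "arguments": {"rotation": [[0,0,0],[0,0,0],[0,0,0],[0,0,0],[0,0,0],[0,0,0],[0,0,0],[0,0,0]], "translation": [[0.05,0,0],[0.1,0,0],[0.15,0,0],[0.2,0,0],[0.25,0,0],[0.3,0,0],[0.35,0,0],[0.35,0,0]], "hand": [0,0,0,0,0,0,0,0]}}

```text
time: 7.03
tool_pos: [469.3, -127.9, 71.1]
orientation: [0.482, 3.104, -0.0]
ft_force: [2.1, -0.3, 5.3]
opening: 0.1
grip_force: 2.7
```

```bash
python3 rel.py
```

```text
t 7.0333 box [-27.2  -0.4  71.1] F box [2.05 0.35 5.27] q [-0.43  0.26 -0.45  0.87  0.   -0.12]
[[-1.     0.     0.001]
 [ 0.     1.    -0.   ]
 [-0.001 -0.    -1.   ]]
```

>>> {"name": "apply_moves", "arguments": {"rotation": [[0,0,0],[0,0,0],[0,0,0],[0,0,0]], "translation": [[0.04,0,0],[0.08,0,0],[0.1,0,0],[0.1,0,0]], "hand": [0,0,0,0]}}

```text
time: 7.37
tool_pos: [465.7, -126.8, 71.1]
orientation: [0.482, 3.104, -0.0]
ft_force: [3.4, -1.7, 5.6]
opening: 0.2
grip_force: 3.0
```

```bash
python3 rel.py
python3 - <<'E'
from wr import *
s,im=snap('wrist','w2.png')
cv2.imwrite('pics/w2b.png',cv2.convertScaleAbs(im[:,:,::-1],alpha=1.5))
E
```

```text
t 7.3667 box [-31.   -0.3  71.1] F box [ 3.72 -0.59  5.64] q [-0.43  0.25 -0.46  0.86  0.   -0.12]
[[-1.     0.     0.001]
 [ 0.     1.     0.   ]
 [-0.001  0.    -1.   ]]
```

View pics/w2b.png

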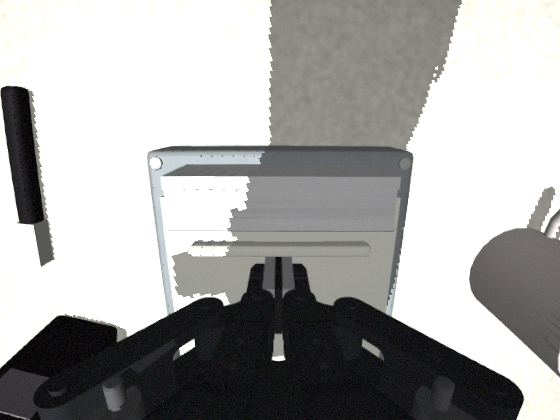

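Wrist view: the ridge lies at rows 241–257 with the fingertip directly behind it. The lip's lead-in edge is at row 230 and the flap runs under it. I'll measure the ridge.

Run:
```python
from wr import *
s=manip.read_state()
for uv,z in [((280,241),79.5),((280,255),79.5),((280,230),81),((280,177),78.5)]: print(uv,wbox(uv,z,s).round(1))
```

```text
(280, 241) [-49.5  -0.6  79.5]
(280, 255) [-42.   -0.5  79.5]
(280, 230) [-55.8  -0.6  81. ]
(280, 177) [-80.9  -0.6  78.5]
```

>>> {"name": "apply_moves", "arguments": {"rotation": [[0,0,0],[0,0,0],[0,0,0],[0,0,0]], "translation": [[0.03,0,0],[0.06,0,0],[0.08,0,0],[0.08,0,0]], "hand": [0,0,0,0]}}

```text
time: 7.75
tool_pos: [465.5, -126.8, 71.6]
orientation: [0.481, 3.098, -0.001]
ft_force: [9.4, -2.4, -0.4]
opening: 0.1
grip_force: 5.2
```

```bash
python3 rel.py
```

```text
t 7.75 box [-31.1  -0.4  71.6] F box [ 9.73  0.54 -0.44] q [-0.43  0.24 -0.46  0.86  0.   -0.13]
[[-1.     0.     0.006]
 [ 0.     1.     0.   ]
 [-0.006  0.    -1.   ]]
```

It has stalled at x = -31 with 10 N, and the ridge is at -42, so the slide is at its end stop. Now I relieve the push and lift off.

>>> {"name": "apply_moves", "arguments": {"rotation": [[0,0,0],[0,0,0],[0,0,0],[0,0,0],[0,0,0],[0,0,0],[0,0,0],[0,0,0],[0,0,0]], "translation": [[-0.07,0,0],[-0.1,0,-0.05],[-0.12,0,-0.15],[-0.12,0,-0.4],[-0.12,0,-1],[-0.12,0,-2],[-0.12,0,-3],[-0.12,0,-4],[-0.12,0,-4]], "hand": [0,0,0,0,0,0,0,0,0]}}

```text
time: 8.5
tool_pos: [468.4, -127.8, 238.4]
orientation: [0.48, 3.097, -0.004]
ft_force: [0.9, -1.8, 0.5]
opening: 0.0
grip_force: 0.0
```

```bash
python3 rel.py
python3 - <<'E'
from wr import *
s,im=snap('wrist','w3.png')
cv2.imwrite('pics/w3b.png',im[:,:,::-1])
E
```

```text
t 8.5 box [-28.1  -0.5 238.4] F box [ 1.38 -1.4   0.46] q [-0.43  0.13 -0.17  1.26 -0.   -0.12]
[[-1.     0.     0.008]
 [ 0.     1.    -0.001]
 [-0.008 -0.001 -1.   ]]
```

View pics/w3b.png

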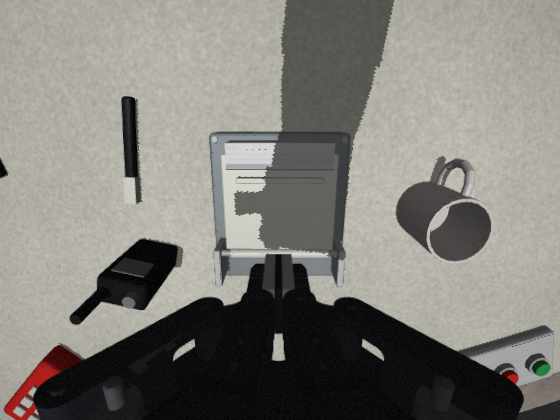

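The flap lies shut with its edge under the lip, the ridge is at rows 178–184, and the mug, radio and marker are in place. I'll check the slide once more and hand in.

Run:
```python
from wr import *
s=manip.read_state()
for uv,z in [((280,178),80),((280,183.5),80),((280,168),81),((280,251),72)]: print(uv,wbox(uv,z,s).round(1))
print(manip.hand_in())
```

```text
(280, 178) [-48.    0.4  80. ]
(280, 183.5) [-42.3   0.4  80. ]
(280, 168) [-58.3   0.3  81. ]
(280, 251) [36.5  0.5 72. ]
the job is handed in; nothing more can be done
None
```

The guard flap is folded shut and slid to its end stop, with its edge under the lip; it stayed shut when I let go. I kept clear of the buttons and left the mug, radio and marker where they were. I handed the job in at about 8.6 s; no verdict came back.

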